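Bolt down the hold-down bar of the curing jig

TASK

Swing the raised hold-down bar of the jig down over the road stud, push the barrel bolt across the bar's lug until it is fully home in the keeper, and turn the bolt's knob down sideways into the notch so that it is locked. Feel for the end of the bolt's travel and do not ram it against its stop, do not hammer the bar down, and leave the bottle, the brush and the loose housing alone.

Things in the scene. Friction and masses are not known exactly. Their poses are not given: they have to be found in the camera images.
- jig: fixed aluminium jig, plate 200 (x) x 240 (y) x 10 mm, holding a round road stud (128 mm wide, top 57 mm above the table). Origin: centre of the plate's underside, on the table, z up. Other entries use this frame, in mm. Along the right edge (axis y -78, height 46) a 12 mm round bolt slides to +x through a slotted guide, over the bar's lug (x 32), into the keeper.
- slot_mid (a point): middle of the plate's guide seat, x -35, y -78, height 60. The guide, 26 wide (y), 93 long, top at height 60, has a slot along x that passes the knob's stem only upright; at its +x end a 10 mm notch in the -y wall lets the stem turn down. The guide sits on long holes, up to 15 mm forward or back of this point, differing from jig to jig: find slot end and notch by feel (or sight).
- keeper_mouth (a point): centre of the mouth of the keeper's bore (15 x 15 mm), x 45, y -78, height 46. The keeper is a steel block fixed to the plate, x 45 to 84, 30 wide, top at height 61. With the bolt home its tip is 8 to 38 mm deep in the bore.
- bolt (a joint): travel of the bolt to jig +x, m. At 0 (back) the stem is at x -70. Home, stem against the slot's end, lies anywhere in 0.045 to 0.075; the knob can turn down from there to 2 mm short of it. At 0.021 to 0.032 the round nose presses the lug down: up to about 12 N, then 2 to 7 N. Over 16 N against the guide is ramming; 13 N is enough. It stays where left.
- knob (a joint): turn of the knob about the bolt's axis, rad: 0 upright, grows as it goes down to the right (jig -y), end of travel 1.2, locked in the notch. Light friction (about 1 N at the knob); it stays where it is left. Away from the notch the slot's walls stop it below 0.2.
- knob_grip (a point): centre of the knob: a black cylinder, 20 mm in diameter, 18 long along jig x with flat ends (grip across these), at the end of an 8 mm stem, 40 mm from the bolt's axis; upright it is 86 above the table. Moves with bolt and knob; the gripped knob can pivot between the fingers.
- bar (a joint): angle of the hold-down bar, rad: 0 level, pad on the stud, as it is with the bolt over its lug; grows as its right (-y) end rises. Hinge axis parallel to jig x at y 104, height 64, stiff: it stays where left. Unbolted, a spring pin under the lug (3 N, 9 N when level) keeps the lowered bar 0.02 rad up; the bolt's nose presses it down the rest.
- bar_push (a point): point on the bar's upper face, 85 from the hinge axis. The bar, 24 wide (x) and 10 thick, lies over x 32 from the hinge (y 104) to y -62, where a leg goes down to a round 8 mm lug at y -66 to -94 (top at height 40 when level). Level, its upper face is 70 above the table. Pushing down here takes up to about 9 N; over 25 N is hammering.
- oil_bottle: bystander: loose white bottle, 38 mm wide, 105 mm tall, standing right of the jig; origin at its underside
- brush: bystander: loose flat brush, 24 x 168 x 10 mm, lying right of the jig; origin at its underside
- loose_housing: bystander: loose empty round housing, 128 mm wide, 36 mm high, left of the jig; origin at its underside

How it is judged:
On the way, in this order (a step that is already met when the one before it is completed fails the run):
1. the bar is lowered over the stud with the bolt not yet across it (value of joint bar below 0.05 rad and value of joint bolt below 0.025 m), for 0.2 s.
2. the bolt has pressed the bar down and its tip is fully in the keeper (value of joint bar below 0.01 rad and value of joint bolt above 0.042 m), for 0.2 s.
At the end, for the whole second after the job is handed in: the bolt is in the keeper (travel over 42 mm), its knob is turned more than 0.8 rad down into the notch, and the bar is held down within 0.01 rad of level (all of step 2 and value of joint knob above 0.8 rad); the robot touches nothing.
It fails at once if the bolt or its knob is forced against the guide with more than 16 N (contact force between bolt and guide above 16 N).
It fails at once if the bar is hit or pressed by the fingers with more than 25 N (contact force between the fingers and bar above 25 N).
It fails at once if a bystander is moved more than 20 mm (distance of any of oil_bottle, brush, loose_housing from where it was at the start of the episode above 0.02 m).
It also fails if it takes over 69 s, if anything falls off the work surface, if the arm or the gripper's body presses on something with over 40 N, if the wrist force passes 120 N, or if a joint passes its speed limit or range.

ROBOT

A 7-joint arm with a two-finger parallel gripper is mounted at the origin on a cart in front of the work surface, level with it; the furniture and walls round the work are solid. World frame = base frame: x ahead of the robot, y to its left, z up, the work surface at z = 0. Lengths are in m, angles in rad, forces in N, time in s.
With the tool pointing down it reaches from about 0.4 to 0.875 m from the base axis. Payload 6.5 kg.
Tool frame: the origin (TCP) lies on the centre line of the jaws, within the pads' length; the fingertips stand 17 mm ahead of it and the grasp point (between the pads) lies 2 mm behind it (arm.tip_reach is the distance from the TCP to the fingertips, in m); z points along the fingers, y is the line along which they close (so a half turn about z gives the same grasp; the last joint's range is limited). The gripper opens to 85 mm and grips with 20 to 120 N. Pads are 22 mm wide; open, the fingers measure 114 mm over their backs; the gripper's body (76 mm by 85 mm) begins 54 mm behind the grasp point. The pads swing forward as they close: fully open they stand 13 mm farther back than shut.
Start: joints at [1.041, 0.536, -0.004, 1.538, 0.003, 1.067, -0.071], TCP at [0.291, -0.581, 0.248] pointing down, gripper open.
Joint ranges: [-2.7, 2.7], [-0.37, 2.16], [-1.27, 1.26], [0.24, 2.4], [-1.31, 4.45], [0.19, 1.91], [-2.76, 2.76]. Speed limits (rad/s): [2.39, 2.39, 3.14, 3.14, 3.14, 3.14, 3.14].

INTERFACE

Orientations are given as a unit quaternion [w, x, y, z].
In Python, from station import arm gives the robot as it stands. The module is installed in compiled form; this text tells all that it offers.
- The arm moves only by the shell command python3 -m jog 'ROWS' [FORCE]. ROWS is JSON, a list that holds one entry, the list of rows, each a list of 5 numbers: the opening, from 0 (shut) to 1 (fully open), then the shift along the tool's x, y, z scaled (see below), then the turn about the tool's z scaled (see below). A call has 1 to 5 rows; each row is the pose to reach, as a shift and turn from the pose commanded when the call began, along the tool's axes at that moment, turning the shorter way round; what a row does not reach only later rows make up. The controller multiplies each number of a shift by 0.15 m and each number of a turn by 2 pi rad. A row lasts 1/8 s, in which the tool goes at most 62.5 mm and 10.7 degrees, less where a joint would pass 70% of its speed; a pose out of reach is approached as far as the arm can. A call with a number of a shift or a turn outside -1 to 1 is refused whole. A call with a gripper value outside its range is refused whole. The fingers move at their own pace and stop on an object; FORCE is the grip in N (left out, the last holds). Time passes only in rows, so rows that repeat a pose let the fingers close. It gives the time, the measured TCP pose, the force, the opening and the grip force at its end, in the units of the state.
- arm.sense(): the state, without advancing time (a new reading comes with each control period).
- arm.read_camera(name): name is "scene" or "top"; returns a dict with "pixels" (384x512x3 uint8, blue, green, red), "K" (3x3 intrinsics, pixels), "dist" ([k1, k2, p1, p2, k3] as OpenCV has them; the pictures are not rectified), "pose" (4x4, takes a point from camera to world coordinates). Camera axes: x right, y up, looking along -z (the intrinsics and any distortion apply to the point x, -y, -z); pixel columns grow to the right and rows downward; lengths in m; the calibration is good to about 2 mm. A picture is of the moment at which its call begins. There is no depth.
- arm.finish_job(): hands the job in; it is judged then, once.
Trained networks look in the newest picture that a camera, given by its name, has taken for a name from the list of things; names that differ only in an ending like _2 or _b are one class to them, and where a whole thing is asked for, a point or a joint stands for the part that bears it (a point fixed in the world has none). Each returns a list of dicts, best first, with "conf" (0 to 1); they miss things now and then, are a little off and sometimes report something else, mostly with a low value. They report only what shows in the picture. A call takes as long as a camera call.
- arm.find_in(camera, name): "location" ([column, row] in pixels, amid what is visible of it).
- arm.silhouettes(camera, name): "pixels" (384x512 bool, what is visible of it) and "location" ([column, row] in pixels, amid what is visible of it).
- arm.landmark_of(camera, name): "location" ([column, row] in pixels: a listed point, or the origin of a listed thing).
The state is a dict: "time": time; "joint_positions": joint angles; "qd": joint speeds; "effort": joint torques, N m; "ee_pos": TCP position; "tool_rot": TCP orientation; "contact_force": force on the tool from outside, world axes, zero at the start; "torque": the same for the moment, N m; "width": finger opening in m; "grip_force": force on a finger pad.
Only numpy, scipy, OpenCV 4.12 (cv2) and the standard library are available. Lean on these libraries where they do the work, as an engineer would, in place of code of your own. Each camera call takes 0.05 s, during which the arm holds its last target. There are 200 camera calls.

## Working session

There is one attempt and no reset: what is moved stays moved. The work goes in short steps, Python scripts to look and compute and a shell command to move; the robot and the scene stay as the last step left them, time stands still between calls to the robot, and variables do not carry over. Pictures are saved under pics/ and viewed, at most 10 in all, crops included, and the job is handed in when it is done.

```bash
mkdir -p pics; cat > h.py <<'E'
import numpy as np, cv2
from station import arm
def ray(c,px):
    K=np.array(c["K"]);d=np.array(c["dist"],float);T=np.array(c["pose"])
    u=cv2.undistortPoints(np.array([[px]],float),K,d)[0,0]
    v=T[:3,:3]@np.array([u[0],-u[1],-1.0]); return T[:3,3],v/np.linalg.norm(v)
def atz(c,px,z):
    o,v=ray(c,px); return o+v*(z-o[2])/v[2]
def tri(rs):
    A=0;b=0
    for o,v in rs:
        P=np.eye(3)-np.outer(v,v);A=A+P;b=b+P@o
    x=np.linalg.solve(A,b); return x,[np.linalg.norm((np.eye(3)-np.outer(v,v))@(x-o)) for o,v in rs]
def proj(c,p):
    T=np.array(c["pose"]);q=T[:3,:3].T@(np.array(p)-T[:3,3]);q=np.array([q[0],-q[1],-q[2]])
    return cv2.projectPoints(q[None],np.zeros(3),np.zeros(3),np.array(c["K"]),np.array(c["dist"],float))[0][0,0]
E
python3 - <<'E'
from h import *
C={n:arm.read_camera(n) for n in("scene","top")}
for n,c in C.items():
    cv2.imwrite(f"pics/{n}0.png",c["pixels"]); print(n,np.round(c["pose"],3).tolist(),np.round(c["K"],0).tolist())
for nm in "jig slot_mid keeper_mouth knob_grip bar_push oil_bottle brush loose_housing".split():
    rs=[]
    for n,c in C.items():
        L=arm.landmark_of(n,nm)
        print(nm,n,[(np.round(l["location"],1).tolist(),round(l["conf"],2)) for l in L[:2]])
        if L: rs.append(ray(c,L[0]["location"]))
    if len(rs)==2: x,e=tri(rs);print("   ",np.round(x,4),np.round(e,4))
s=arm.sense();print(s["ee_pos"],s["tool_rot"],s["contact_force"],s["width"],s["time"],arm.tip_reach)
E
```

```text
scene [[-0.794, 0.369, -0.484, 0.059], [-0.608, -0.448, 0.656, 0.679], [0.026, 0.815, 0.579, 0.668], [0.0, 0.0, 0.0, 1.0]] [[355.0, 0.0, 253.0], [0.0, 355.0, 196.0], [0.0, 0.0, 1.0]]
top [[-0.007, 0.984, -0.177, 0.309], [-1.0, -0.007, -0.001, 0.036], [-0.002, 0.177, 0.984, 1.309], [0.0, 0.0, 0.0, 1.0]] [[431.0, 0.0, 260.0], [0.0, 431.0, 198.0], [0.0, 0.0, 1.0]]
jig scene [([246.7, 217.9], 0.93)]
jig top [([262.9, 194.5], 0.61), ([292.3, 199.7], 0.33)]
    [0.5552 0.0281 0.0036] [0.0026 0.0026]
slot_mid scene [([272.7, 197.5], 0.87)]
slot_mid top [([292.9, 197.0], 0.61)]
    [ 0.5352 -0.0645  0.0375] [0.0034 0.0034]
keeper_mouth scene [([249.2, 187.6], 0.92)]
keeper_mouth top [([286.8, 173.4], 0.76)]
    [ 0.6075 -0.0452  0.052 ] [0.0002 0.0002]
knob_grip scene [([282.6, 192.7], 0.44)]
knob_grip top [([291.2, 208.0], 0.5), ([287.1, 196.2], 0.47)]
    [ 0.4961 -0.0555  0.0774] [0.0029 0.0029]
bar_push scene [([227.4, 186.0], 0.66)]
bar_push top [([242.2, 172.3], 0.55)]
    [0.589  0.0831 0.1334] [0.004 0.004]
oil_bottle scene [([309.9, 184.5], 0.81)]
oil_bottle top [([354.9, 211.2], 0.5)]
    [ 5.020e-01 -2.558e-01 -4.000e-04] [0.0032 0.0032]
brush scene [([288.4, 170.3], 0.54)]
brush top [([361.6, 176.0], 0.72), ([290.8, 208.9], 0.62)]
    [ 0.6104 -0.2828  0.002 ] [0.0005 0.0005]
loose_housing scene [([272.7, 197.3], 0.63), ([142.2, 287.9], 0.61)]
loose_housing top []
[ 0.29077    -0.58129867  0.24827724] [-2.29948108e-05  9.73225821e-01  2.29851041e-01 -1.20405721e-05] [ 0.78055278  0.38329866 -0.30987681] 0.08552566044998475 0.9 0.017
```

View pics/scene0.png

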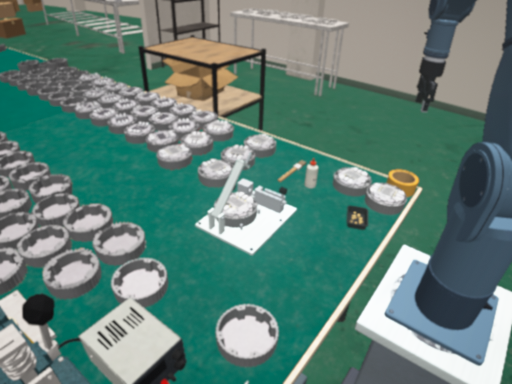

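View pics/top0.png

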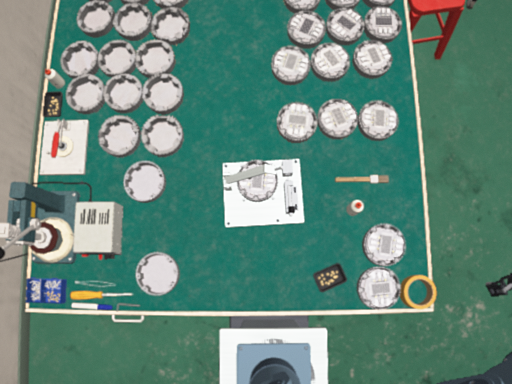

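The overview shows the jig near (262,194) in top and (246,218) in scene, with the knob on its right side. I'll crop in to get the plate corners.

```bash
python3 - <<'E'
from h import *
a=arm.read_camera("scene")["pixels"][150:260,185:325]; b=arm.read_camera("top")["pixels"][145:235,210:310]
a=cv2.resize(a,None,fx=5.6,fy=5.4,interpolation=cv2.INTER_CUBIC)[:595]
b=cv2.resize(b,None,fx=6.6,fy=6.6,interpolation=cv2.INTER_CUBIC)
cv2.imwrite("pics/a1.png",a);cv2.imwrite("pics/b1.png",b);print(a.shape,b.shape)
E
```

```text
(594, 784, 3) (594, 660, 3)
```

View pics/a1.png

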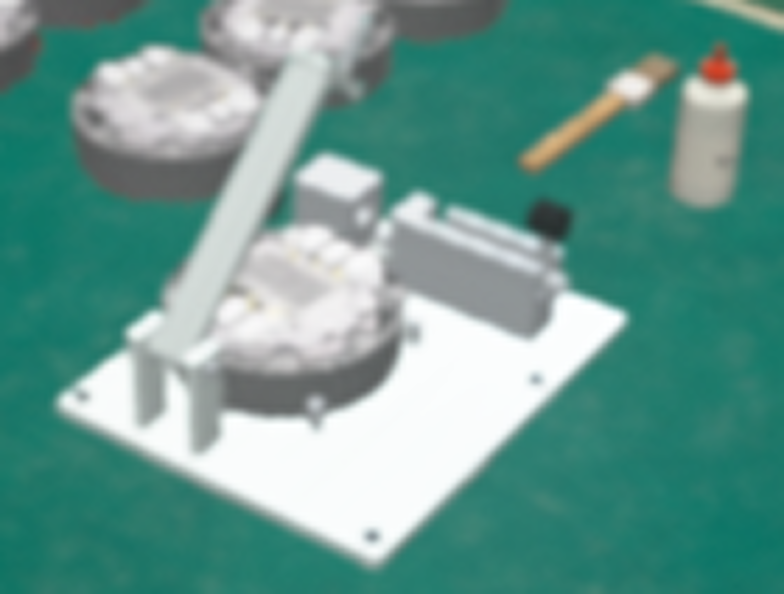

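View pics/b1.png

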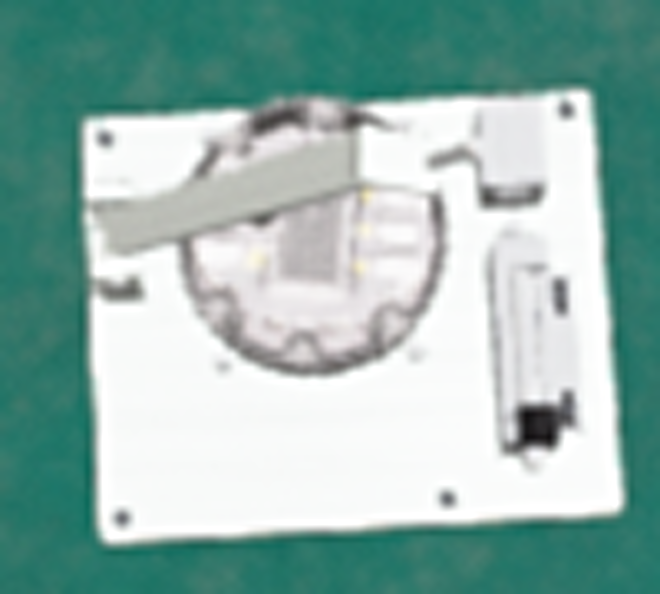

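Crops show plate corners clearly: top crop (82,120),(590,92),(623,513),(103,543); scene crop (57,403),(375,562),(628,318). Knob is the black spot at top crop (537,426), scene crop (550,219). Fitting the jig pose from these.

```bash
cat >> h.py <<'E'
J=None
def j2w(P,p): 
    c,s=np.cos(P[2]),np.sin(P[2]);x,y,z=np.array(p)/1000.;return np.array([P[0]+c*x-s*y,P[1]+s*x+c*y,z])
def w2j(P,w):
    c,s=np.cos(P[2]),np.sin(P[2]);d=np.array(w)[:2]-P[:2];return np.array([c*d[0]+s*d[1],-s*d[0]+c*d[1],w[2]])*1000
T_=lambda u,v:((u+.5)/6.6-.5+210,(v+.5)/6.6-.5+145)
S_=lambda u,v:((u+.5)/5.6-.5+185,(v+.5)/5.4-.5+150)
E
python3 - <<'E'
from h import *
from scipy.optimize import least_squares
C={n:arm.read_camera(n) for n in("scene","top")}
ob=[("top",T_(82,120),(100,120,10)),("top",T_(590,92),(100,-120,10)),("top",T_(623,513),(-100,-120,10)),("top",T_(103,543),(-100,120,10)),
("scene",S_(57,402),(100,120,10)),("scene",S_(375,557),(-100,120,10)),("scene",S_(628,318),(-100,-120,10))]
f=lambda P,o=ob:np.concatenate([proj(C[c],j2w(P,p))-np.array(u) for c,u,p in o])
for o in (ob,ob[:4],ob[4:]):
    r=least_squares(f,[.555,.028,0],args=(o,));print(np.round(r.x,4),np.round(r.fun,1))
P=least_squares(f,[.555,.028,0]).x; np.save("P.npy",P)
x,e=tri([ray(C["top"],T_(537,426)),ray(C["scene"],S_(550,219))]);print("knob",np.round(x,4),e,np.round(w2j(P,x),1))
print("knob expected",j2w(P,(-70,-78,86)))
# guide/keeper features at top z
for nm,u,z in [("keeper front L",(480,190),.061),("keeper back L",(478,98),.061),("keeper front R",(545,185),.061),("guide back L",(505,450),.06),("guide front L",(495,235),.06),("guide front R",(545,235),.06),("slot end",(537,265),.06),("dark1 top",(560,280),.06),("dark1 bot",(560,312),.06)]:
    print(nm,np.round(w2j(P,atz(C["top"],T_(*u),z)),1))
for nm,u,z in [("guide front L",(390,215),.06),("guide front top R",(425,193),.06),("step",(447,213),.06),("guide back",(530,268),.06),("keeper fr",(383,180),.061),("keeper",(300,180),.061),("notch lo",(435,208),.06)]:
    print("sc",nm,np.round(w2j(P,atz(C["scene"],S_(*u),z)),1))
# bar angle: bar end edge in top + scene
for k in (.3,.5,.7,.9,1.1):
    q=(32,104-166*np.cos(k)-6*np.sin(k)*-1,64+166*np.sin(k)+6*np.cos(k)); w=j2w(P,q)
    print(k,[np.round(proj(C[n],w),1).tolist() for n in C])
print("bar end seen top",T_(357,160),"scene",S_(312,60))
E
```

```text
[0.5585 0.0272 0.0503] [ 0.4  0.3  0.3  0.2  0.1  0.1 -0.   0.1 -0.6 -0.1  0.1  0.5 -0.6 -0.3]
[0.559  0.0279 0.0518] [ 0.2  0.2  0.   0.  -0.  -0.2 -0.2 -0. ]
[0.5577 0.0261 0.0436] [-0.1 -0.4  0.2  0.4 -0.1 -0.2]
knob [ 0.4927 -0.0531  0.0888] [np.float64(0.0011471725643770704), np.float64(0.0011471725643770836)] [-69.7 -77.   88.8]
knob expected [ 0.49246711 -0.05418528  0.086     ]
keeper front L [ 44.3 -60.6  61. ]
keeper back L [ 87.2 -62.6  61. ]
keeper front R [ 44.9 -90.1  61. ]
guide back L [-74.3 -63.9  60. ]
guide front L [ 23.4 -66.   60. ]
guide front R [ 22.1 -88.5  60. ]
slot end [  8.6 -84.   60. ]
dark1 top [  1.1 -93.8  60. ]
dark1 bot [-13.5 -92.7  60. ]
sc guide front L [ 20.6 -66.1  60. ]
sc guide front top R [ 17.7 -96.   60. ]
sc step [ -3.1 -86.3  60. ]
sc guide back [-66.7 -68.   60. ]
sc keeper fr [ 43.1 -92.   61. ]
sc keeper [ 79.9 -64.5  61. ]
sc notch lo [  4.9 -86.6  60. ]
0.3 [[249.0, 173.6], [280.8, 173.0]]
0.5 [[246.4, 166.7], [276.3, 170.8]]
0.7 [[242.4, 161.3], [269.4, 168.8]]
0.9 [[237.1, 157.8], [260.3, 167.3]]
1.1 [[230.6, 156.4], [249.4, 166.3]]
bar end seen top (263.6666666666667, 168.8181818181818) scene (240.30357142857144, 160.7037037037037)
```

```bash
python3 -m jog '[[[0,0.4,-0.4,-0.25,0],[0,0.8,-0.8,-0.25,0],[0,1,-1,-0.25,0],[0,1,-1,-0.25,0],[0,1,-1,-0.25,0]]]' 20
python3 -m jog '[[[0,0.4,-0.4,0,0],[0,0.8,-0.8,0,0],[0,1,-0.95,0,0],[0,1,-0.95,0,0],[0,1,-0.95,0,0]]]'
python3 -m jog '[[[0,0.4,-0.3,0,-0.02],[0,0.8,-0.6,0,-0.05],[0,1,-0.85,0,-0.08],[0,1,-0.85,0,-0.11],[0,1,-0.85,0,-0.14]]]'
cat >> h.py <<'E'
def togo(jp,yawoff=0,dz_tcp=None):
    "jig-mm target of TCP -> row numbers (shift/0.15), turn so that tool y is along jig x"
    P=np.load("P.npy");s=arm.sense();w,x,y,z=s["tool_rot"]
    from scipy.spatial.transform import Rotation as R
    M=R.from_quat([x,y,z,w]).as_matrix();d=M.T@(j2w(P,jp)-s["ee_pos"])
    a=np.arctan2(M[1,1],M[0,1]);t=(P[2]-a+np.pi/2)%np.pi-np.pi/2
    print("t",s["time"],"tcp jig",np.round(w2j(P,s["ee_pos"]),1),"row",np.round(d/.15,3),"turn",round(-t/2/np.pi,4),"tilt",round(M[2,2],4),"F",np.round(s["contact_force"],1),"w",round(s["width"],4),"g",round(s["grip_force"],1))
E
python3 -c "
from h import *
togo((32,15,250))"
```

```text
time: 1.72
ee_pos: [0.3593, -0.3777, 0.2863]
tool_rot: [0.0, 0.973, 0.232, 0.0]
contact_force: [-0.2, -1.0, -0.6]
width: -0.0003
grip_force: 0.0
time: 2.35
ee_pos: [0.4287, -0.1854, 0.2859]
tool_rot: [0.0, 0.973, 0.231, 0.0]
contact_force: [-1.4, -0.4, -0.5]
width: 0.0001
grip_force: 0.0
time: 2.98
ee_pos: [0.506, -0.0057, 0.2855]
tool_rot: [0.0, 0.782, 0.623, -0.0]
contact_force: [-0.3, -0.5, -1.0]
width: 0.0003
grip_force: 0.0
t 2.975 tcp jig [-54.1 -30.3 285.5] row [0.447 0.47  0.236] turn -0.044 tilt -1.0 F [-0.3 -0.5 -1. ] w 0.0003 g 0.0
```

```bash
python3 -m jog '[[[0,0.2,0.2,0,-0.02],[0,0.44,0.47,0,-0.044],[0,0.447,0.47,0.2,-0.044],[0,0.447,0.47,0.37,-0.044],[0,0.447,0.47,0.37,-0.044]]]' >/dev/null
python3 - <<'E'
from h import *
togo((32,15,190))
rs=[]
for n in("scene","top"):
    c=arm.read_camera(n);L=arm.landmark_of(n,"bar_push");print(n,[(np.round(l["location"],1).tolist(),round(l["conf"],2)) for l in L[:2]])
    f=(150,230,205,300) if n=="scene" else (130,215,200,310)
    cv2.imwrite(f"pics/c_{n}.png",cv2.resize(c["pixels"][f[0]:f[1],f[2]:f[3]],None,fx=4,fy=4,interpolation=cv2.INTER_CUBIC))
a=cv2.imread("pics/c_scene.png");b=cv2.imread("pics/c_top.png");h=max(a.shape[0],b.shape[0])
p=lambda i:cv2.copyMakeBorder(i,0,h-i.shape[0],0,4,cv2.BORDER_CONSTANT)
o=np.hstack([p(a),p(b)]);o=cv2.resize(o,(790,int(h*790/o.shape[1])));cv2.imwrite("pics/c.png",o)
E
```

```text
t 3.6 tcp jig [ 30.7  12.6 228. ] row [0.016 0.01  0.253] turn -0.0014 tilt -1.0 F [-0.2 -0.2  0.6] w 0.0002 g 0.0
scene [([224.0, 183.6], 0.88)]
top [([244.1, 171.1], 0.48)]
```

View pics/c.png

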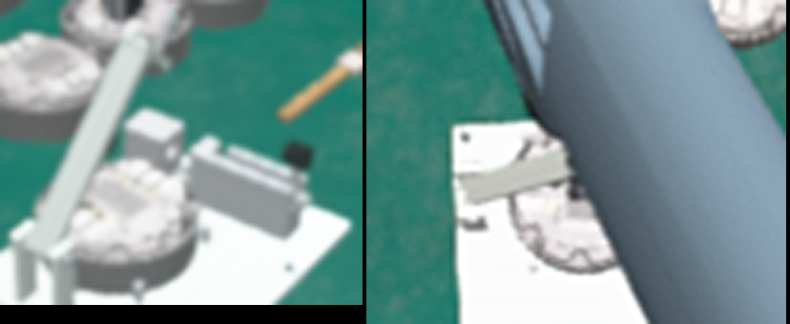

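The scene crop shows the fingertips at about (120,5), just above the upper part of the bar, as planned. Descending slowly.

```bash
python3 -m jog '[[[0,0,0,0.06,0],[0,0,0,0.12,0],[0,0,0,0.15,0],[0,0,0,0.18,0],[0,0,0,0.21,0]]]' | grep -E "ee_pos|contact"
python3 -m jog '[[[0,0,0,0.03,0],[0,0,0,0.06,0],[0,0,0,0.09,0],[0,0,0,0.12,0],[0,0,0,0.15,0]]]' | grep -E "ee_pos|contact"
```

```text
ee_pos: [0.5894, 0.0448, 0.1985]
contact_force: [1.1, -0.8, -0.5]
ee_pos: [0.5894, 0.0447, 0.1761]
contact_force: [0.5, -0.9, 0.9]
```

```bash
for i in 1; do python3 -m jog '[[[0,0,0,0.04,0],[0,0,0,0.08,0],[0,0,0,0.12,0],[0,0,0,0.16,0],[0,0,0,0.2,0]]]' | grep -E "ee_pos|contact"; done
python3 - <<'E'
from h import *
c=arm.read_camera("scene");cv2.imwrite("pics/d.png",cv2.resize(c["pixels"][140:230,195:305],None,fx=5,fy=5,interpolation=cv2.INTER_CUBIC))
E
```

```text
ee_pos: [0.5893, 0.0447, 0.1458]
contact_force: [0.1, -0.2, 0.2]
```

View pics/d.png

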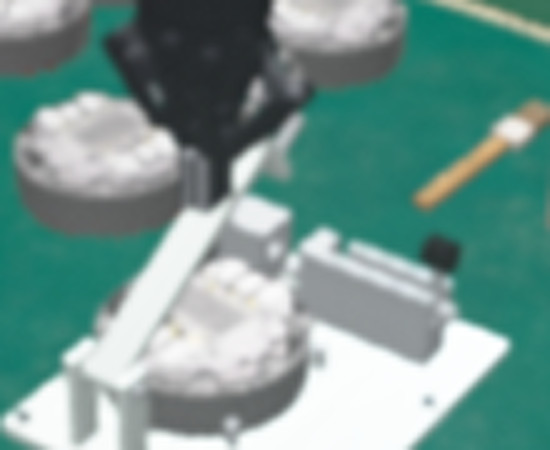

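The bar is following the fingers down (its end is now around crop (270,145)). Continuing to near level, then creeping.

```bash
python3 -m jog '[[[0,0,0,0.04,0],[0,0,0,0.08,0],[0,0,0,0.12,0],[0,0,0,0.16,0],[0,0,0,0.2,0]]]' | grep -E "ee_pos|contact"
python3 -m jog '[[[0,0,0,0.03,0],[0,0,0,0.06,0],[0,0,0,0.08,0],[0,0,0,0.1,0],[0,0,0,0.12,0]]]' | grep -E "ee_pos|contact"
```

```text
ee_pos: [0.5893, 0.0447, 0.1158]
contact_force: [0.5, -0.5, -0.7]
ee_pos: [0.5894, 0.0447, 0.0982]
contact_force: [-0.9, 0.3, 0.5]
```

```bash
python3 -m jog '[[[0,0,0,0.01,0],[0,0,0,0.02,0],[0,0,0,0.03,0],[0,0,0,0.04,0],[0,0,0,0.04,0]]]' | grep -E "ee_pos|contact"
python3 - <<'E'
from h import *
P=np.load("P.npy");c=arm.read_camera("scene");cv2.imwrite("pics/e.png",cv2.resize(c["pixels"][140:230,195:305],None,fx=5,fy=5,interpolation=cv2.INTER_CUBIC))
for k in (0,.02,.05,.1,.2):
    q=(32,104-166*np.cos(k)+6*np.sin(k),64+166*np.sin(k)+6*np.cos(k));u=proj(c,j2w(P,q));print(k,np.round(((u-[195,140])+.5)*5-.5,0))
E
```

```text
ee_pos: [0.5892, 0.0448, 0.0921]
contact_force: [0.1, -0.1, -0.5]
0 [279. 232.]
0.02 [279. 228.]
0.05 [279. 221.]
0.1 [278. 210.]
0.2 [276. 189.]
```

View pics/e.png

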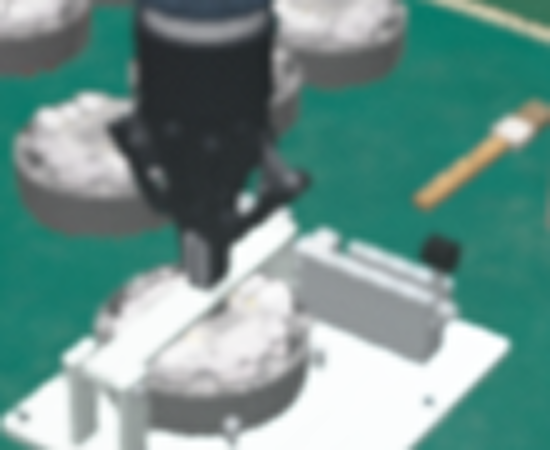

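The bar is nearly level (its end near crop (280,215), about 0.07 rad). Last few mm.

```bash
python3 -m jog '[[[0,0,0,0.007,0],[0,0,0,0.013,0],[0,0,0,0.013,0]]]' | grep -E "ee_pos|contact"; python3 -m jog '[[[0,0,0,0.007,0],[0,0,0,0.007,0]]]' | grep -E "ee_pos|contact";python3 -m jog '[[[0,0,0,0.007,0],[0,0,0,0.007,0]]]' | grep -E "ee_pos|contact"
```

```text
ee_pos: [0.5893, 0.0448, 0.0903]
contact_force: [-0.6, -0.5, -0.3]
ee_pos: [0.5892, 0.0447, 0.0891]
contact_force: [-0.9, -0.4, -0.9]
ee_pos: [0.5893, 0.0447, 0.0886]
contact_force: [-2.0, -0.8, 4.9]
```

```bash
python3 -m jog '[[[0,0,0,-0.1,0],[0,0,0,-0.3,0],[0,0,0,-0.5,0],[0,0,0,-0.5,0]]]' | grep -E "ee_pos|contact"
python3 - <<'E'
from h import *
togo((-68,-78,150))
c=arm.read_camera("scene");cv2.imwrite("pics/f.png",cv2.resize(c["pixels"][140:230,195:305],None,fx=5,fy=5,interpolation=cv2.INTER_CUBIC))
E
```

```text
ee_pos: [0.5913, 0.0452, 0.1664]
contact_force: [-0.4, -0.3, -0.6]
t 9.025 tcp jig [ 33.7  16.3 166.4] row [-0.632 -0.675  0.105] turn -0.0008 tilt -1.0 F [-0.4 -0.3 -0.6] w -0.0001 g 0.0
```

View pics/f.png

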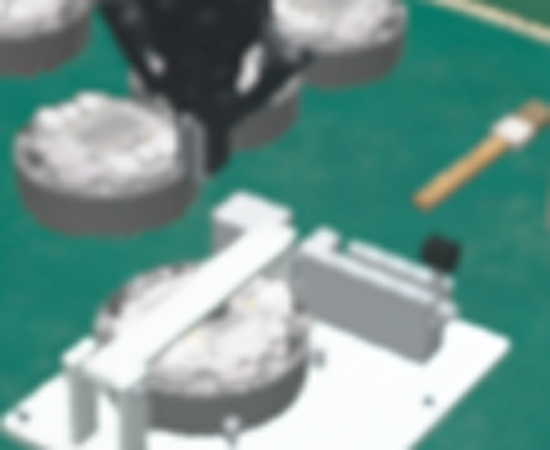

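The bar now lies level (end near crop (280,228), matching 0.02 rad). On to the knob.

```bash
python3 -m jog '[[[0.45,-0.3,-0.33,0,0],[0.45,-0.632,-0.675,0,-0.0008],[0.45,-0.632,-0.675,0.1,-0.0008],[0.45,-0.632,-0.675,0.1,-0.0008],[0.45,-0.632,-0.675,0.1,-0.0008]]]' | grep -E "ee_pos|contact|width"
python3 - <<'E'
from h import *
P=np.load("P.npy");togo((-68,-77.5,90))
c=arm.read_camera("scene");L=arm.landmark_of("scene","knob_grip")
print([(np.round(l["location"],1).tolist(),round(l["conf"],2)) for l in L[:2]],"exp",proj(c,j2w(P,(-70,-78,86))))
a=cv2.resize(c["pixels"][150:220,230:330],None,fx=6,fy=6,interpolation=cv2.INTER_CUBIC);cv2.imwrite("pics/g.png",a)
E
```

```text
ee_pos: [0.4933, -0.0534, 0.1484]
contact_force: [-0.3, 0.2, 0.2]
width: 0.0383
t 9.7 tcp jig [-69.1 -77.3 148.4] row [-0.002  0.007  0.389] turn 0.0002 tilt -1.0 F [-0.3  0.2  0.2] w 0.0383 g 0.0
[([281.3, 190.6], 0.52)] exp [282.6194971  190.72745015]
```

View pics/g.png

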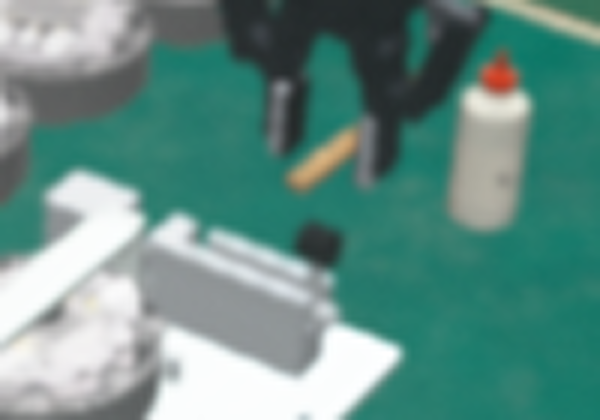

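Fingers straddle the knob (crop (320,243)) along the slot. Descend with the TCP 3 mm forward so closing can only push the bolt forward, then grip gently.

```bash
python3 -m jog '[[[0.45,0,0.013,0.2,0],[0.45,0,0.013,0.3,0],[0.45,0,0.013,0.36,0],[0.45,0,0.013,0.389,0],[0.45,0,0.013,0.389,0]]]' | grep -E "ee_pos|contact|width"
python3 -m jog '[[[0.35,0,0,0,0],[0.3,0,0,0,0],[0.25,0,0,0,0],[0.22,0,0,0,0],[0.2,0,0,0,0]]]' 20
python3 -c "
from h import *
togo((-50,-78,90))"
```

```text
ee_pos: [0.4946, -0.0544, 0.09]
contact_force: [-0.0, 0.3, -0.0]
width: 0.038
time: 11.05
ee_pos: [0.4948, -0.0545, 0.0902]
tool_rot: [0.0, 0.689, 0.725, 0.0]
contact_force: [-0.6, -0.1, 3.2]
width: 0.0178
grip_force: 19.5
t 11.05 tcp jig [-67.7 -78.4  90.2] row [0.003 0.118 0.001] turn -0.0 tilt -1.0 F [-0.6 -0.1  3.2] w 0.0178 g 19.5
```

```bash
python3 -m jog '[[[0.2,0,0.02,0,0],[0.2,0,0.04,0,0],[0.2,0,0.06,0,0],[0.2,0,0.08,0,0],[0.2,0,0.1,0,0]]]' | grep -E "ee_pos|contact|width|grip"
python3 -m jog '[[[0.2,0,0.01,0,0],[0.2,0,0.02,0,0],[0.2,0,0.03,0,0],[0.2,0,0.04,0,0],[0.2,0,0.05,0,0]]]' | grep -E "ee_pos|contact|width|grip"
python3 -c "
from h import *
togo((-35,-78,90))"
```

```text
ee_pos: [0.5094, -0.0538, 0.0901]
contact_force: [-1.9, 0.2, 6.0]
width: 0.0173
grip_force: 19.9
ee_pos: [0.5169, -0.0534, 0.0901]
contact_force: [-1.6, -0.2, 5.7]
width: 0.0176
grip_force: 19.9
t 12.3 tcp jig [-45.6 -78.4  90.1] row [0.003 0.07  0.001] turn -0.0 tilt -1.0 F [-1.6 -0.2  5.7] w 0.0176 g 19.9
```

```bash
python3 -m jog '[[[0.2,0,0,-0.005,0],[0.2,0,0,-0.005,0]]]' | grep -E "ee_pos|contact|width|grip"
python3 -m jog '[[[0.2,0,0.007,0,0],[0.2,0,0.014,0,0],[0.2,0,0.02,0,0]]]' | grep -E "ee_pos|contact|width|grip"
python3 -m jog '[[[0.2,0,0.007,0,0],[0.2,0,0.014,0,0],[0.2,0,0.02,0,0]]]' | grep -E "ee_pos|contact|width|grip"
```

```text
ee_pos: [0.5166, -0.0534, 0.0902]
contact_force: [1.8, 0.3, -3.9]
width: 0.0179
grip_force: 20.1
ee_pos: [0.5184, -0.0533, 0.0902]
contact_force: [-5.8, 0.2, 0.3]
width: 0.0175
grip_force: 20.6
ee_pos: [0.5196, -0.0532, 0.0901]
contact_force: [-11.3, -0.5, 7.2]
width: 0.0176
grip_force: 21.4
```

```bash
python3 -m jog '[[[0.2,0,0.005,-0.003,0],[0.2,0,0.01,-0.003,0]]]' | grep -E "ee_pos|contact|width|grip"
python3 -m jog '[[[0.2,0,0.005,0,0],[0.2,0,0.01,0,0]]]' | grep -E "ee_pos|contact|width|grip"
```

```text
ee_pos: [0.52, -0.0532, 0.0901]
contact_force: [-13.4, -0.9, 5.7]
width: 0.0175
grip_force: 21.4
ee_pos: [0.5204, -0.0532, 0.0901]
contact_force: [-15.9, 0.1, 10.0]
width: 0.0176
grip_force: 21.9
```

```bash
python3 -m jog '[[[0.2,0,0,-0.005,0],[0.2,0,0,-0.005,0]]]' | grep -E "ee_pos|contact|width|grip"
python3 -c "
from h import *
togo((-35,-78,90))
from h import arm
print(arm.sense()['torque'])"
```

```text
ee_pos: [0.5211, -0.0532, 0.0902]
contact_force: [-10.2, -0.9, -1.8]
width: 0.0173
grip_force: 20.5
t 14.05 tcp jig [-41.4 -78.5  90.2] row [0.003 0.043 0.001] turn -0.0 tilt -1.0 F [-10.2  -0.9  -1.8] w 0.0173 g 20.5
[-0.02814159  2.16955563  0.04484301]
```

```bash
python3 -m jog '[[[0.2,0,0.006,-0.001,0],[0.2,0,0.012,-0.002,0]]]' | grep -E "ee_pos|contact|grip"
python3 -m jog '[[[0.2,0,0.006,-0.001,0],[0.2,0,0.012,-0.002,0]]]' | grep -E "ee_pos|contact|grip"
```

```text
ee_pos: [0.522, -0.0531, 0.0903]
contact_force: [-12.8, -0.3, -1.9]
grip_force: 20.5
ee_pos: [0.5246, -0.053, 0.0904]
contact_force: [-8.2, -0.9, -9.7]
grip_force: 19.7
```

```bash
python3 -m jog '[[[0.2,0,0.003,0.003,0],[0.2,0,0.006,0.003,0]]]' | grep -E "ee_pos|contact|grip"
python3 -m jog '[[[0.2,0,0.01,0,0],[0.2,0,0.02,0,0],[0.2,0,0.03,0,0]]]' | grep -E "ee_pos|contact|grip"
python3 -c "
from h import *
togo((-20,-78,90))"
```

```text
ee_pos: [0.5268, -0.0529, 0.0903]
contact_force: [-7.6, -0.0, -5.7]
grip_force: 20.1
ee_pos: [0.5313, -0.0527, 0.0903]
contact_force: [-7.0, 0.5, -5.7]
grip_force: 20.1
t 15.175 tcp jig [-31.2 -78.4  90.3] row [0.003 0.074 0.002] turn -0.0 tilt -1.0 F [-7.   0.5 -5.7] w 0.0175 g 20.1
```

```bash
python3 -m jog '[[[0.2,0,0.01,0.002,0],[0.2,0,0.02,0.002,0],[0.2,0,0.03,0.002,0],[0.2,0,0.04,0.002,0]]]' | grep -E "ee_pos|contact"
for i in 1 2 3; do :; done
python3 -m jog '[[[0.2,0,0.01,0,0],[0.2,0,0.02,0,0]]]' | grep -E "ee_pos|contact"
python3 -m jog '[[[0.2,0,0.01,0,0],[0.2,0,0.02,0,0]]]' | grep -E "ee_pos|contact"
```

```text
ee_pos: [0.5376, -0.0523, 0.0903]
contact_force: [-7.1, -0.3, -4.8]
ee_pos: [0.5406, -0.0522, 0.0903]
contact_force: [-6.6, -0.4, -4.5]
ee_pos: [0.5436, -0.052, 0.0903]
contact_force: [-6.3, -1.5, -4.2]
```

```bash
python3 -m jog '[[[0.2,0,0.01,0,0],[0.2,0,0.02,0,0]]]' | grep -E "ee_pos|contact"
```

```text
ee_pos: [0.5466, -0.0519, 0.0903]
contact_force: [-6.3, -0.6, -3.0]
```

```bash
python3 -m jog '[[[0.2,0,0.01,0,0],[0.2,0,0.02,0,0]]]' | grep -E "ee_pos|contact"
```

```text
ee_pos: [0.5496, -0.0517, 0.0903]
contact_force: [-7.6, -0.7, -3.1]
```

```bash
python3 -m jog '[[[0.2,0,0.007,0,0],[0.2,0,0.014,0,0]]]' | grep -E "ee_pos|contact"
```

```text
ee_pos: [0.5517, -0.0516, 0.0903]
contact_force: [-6.2, 0.4, -4.2]
```

```bash
python3 -m jog '[[[0.2,0,0.007,0,0],[0.2,0,0.014,0,0]]]' | grep -E "ee_pos|contact"
```

```text
ee_pos: [0.5538, -0.0515, 0.0903]
contact_force: [-7.1, -0.7, -3.6]
```

```bash
python3 -m jog '[[[0.2,0,0.007,0,0],[0.2,0,0.014,0,0]]]' | grep -E "ee_pos|contact"
```

```text
ee_pos: [0.556, -0.0514, 0.0903]
contact_force: [-6.8, -0.8, -4.2]
```

```bash
python3 -m jog '[[[0.2,0,0.005,0,0],[0.2,0,0.01,0,0]]]' | grep -E "ee_pos|contact"
```

```text
ee_pos: [0.5575, -0.0513, 0.0903]
contact_force: [-7.4, 0.9, -3.6]
```

```bash
python3 -m jog '[[[0.2,0,0.005,0,0],[0.2,0,0.01,0,0]]]' | grep -E "ee_pos|contact"
```

```text
ee_pos: [0.559, -0.0513, 0.0903]
contact_force: [-7.6, -0.2, -3.0]
```

```bash
python3 -m jog '[[[0.2,0,0.005,0,0],[0.2,0,0.01,0,0]]]' | grep -E "ee_pos|contact"
```

```text
ee_pos: [0.5605, -0.0512, 0.0903]
contact_force: [-6.8, 0.5, -4.3]
```

```bash
python3 -m jog '[[[0.2,0,0.004,0,0],[0.2,0,0.008,0,0]]]' | grep -E "ee_pos|contact"
```

```text
ee_pos: [0.5617, -0.0511, 0.0903]
contact_force: [-8.5, -1.2, -3.5]
```

```bash
python3 -m jog '[[[0.2,0,0.004,0,0],[0.2,0,0.008,0,0]]]' | grep -E "ee_pos|contact"
```

```text
ee_pos: [0.5629, -0.051, 0.0903]
contact_force: [-7.3, -1.0, -3.3]
```

```bash
python3 -m jog '[[[0.2,0,0.004,0,0],[0.2,0,0.008,0,0]]]' | grep -E "ee_pos|contact"
```

```text
ee_pos: [0.5641, -0.051, 0.0903]
contact_force: [-6.9, -1.0, -2.8]
```

```bash
python3 -m jog '[[[0.2,0,0.004,0,0],[0.2,0,0.007,0,0]]]' | grep -E "ee_pos|contact"
```

```text
ee_pos: [0.5651, -0.0509, 0.0903]
contact_force: [-7.6, 0.1, -3.1]
```

```bash
python3 -m jog '[[[0.2,0,0.004,0,0],[0.2,0,0.007,0,0]]]' | grep -E "ee_pos|contact"
```

```text
ee_pos: [0.5662, -0.0508, 0.0903]
contact_force: [-7.9, 0.0, -3.7]
```

```bash
python3 -m jog '[[[0.2,0,0.004,0,0],[0.2,0,0.007,0,0]]]' | grep -E "ee_pos|contact"
```

```text
ee_pos: [0.5673, -0.0509, 0.0903]
contact_force: [-7.2, -0.9, -3.5]
```

```bash
python3 - <<'E'
from h import *
P=np.load("P.npy");togo((5,-78,90))
for n in ("scene","top"):
    c=arm.read_camera(n);L=arm.landmark_of(n,"knob_grip");print(n,[(np.round(l["location"],1).tolist(),round(l["conf"],2)) for l in L[:2]],[np.round(proj(c,j2w(P,(-70+b,-78,86))),1).tolist() for b in (30,65,75)])
c=arm.read_camera("scene");cv2.imwrite("pics/k.png",cv2.resize(c["pixels"][150:220,210:310],None,fx=7,fy=7,interpolation=cv2.INTER_CUBIC))
E
```

```text
t 19.675 tcp jig [  4.9 -78.4  90.3] row [0.003 0.001 0.002] turn -0.0 tilt -1.0 F [-7.2 -0.9 -3.5] w 0.0179 g 20.4
scene [([262.0, 185.6], 0.57)] [[273.8, 187.3], [263.8, 183.3], [261.0, 182.2]]
top [] [[290.7, 199.4], [289.8, 187.6], [289.6, 184.2]]
```

View pics/k.png

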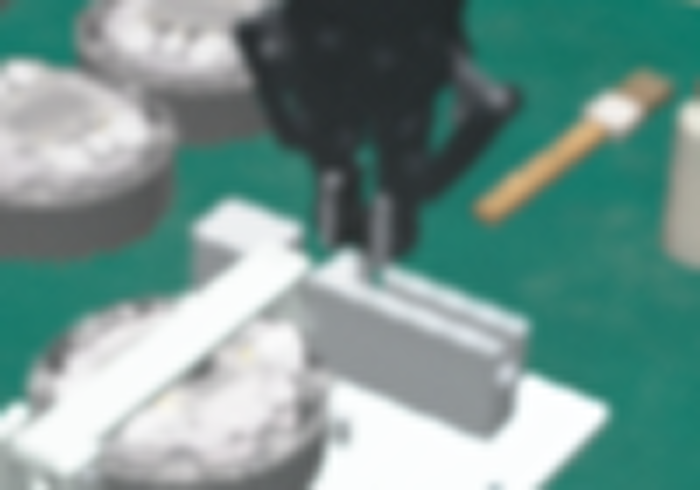

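The knob sits between the fingers near the guide's front end (crop (365,250)); it has travelled with the gripper. Continuing to feel for the stop.

```bash
python3 -m jog '[[[0.2,0,0.003,0,0],[0.2,0,0.006,0,0]]]' | grep -E "ee_pos|contact"
```

```text
ee_pos: [0.5681, -0.0508, 0.0903]
contact_force: [-7.9, 0.2, -2.9]
```

```bash
python3 -m jog '[[[0.2,0,0.003,0,0],[0.2,0,0.006,0,0]]]' | grep -E "ee_pos|contact"
```

```text
ee_pos: [0.5684, -0.0508, 0.0903]
contact_force: [-9.9, -0.8, 0.1]
```

```bash
python3 -m jog '[[[0.2,0,0.003,0,0],[0.2,0,0.006,0,0]]]' | grep -E "ee_pos|contact"
```

```text
ee_pos: [0.5685, -0.0508, 0.0902]
contact_force: [-12.7, -0.3, 2.8]
```

The stop is felt: position sticks at TCP x 0.5685 while force climbs from 7.5 to 12.7 N. Ease the axial load, then start turning down.

```bash
python3 -m jog '[[[0.2,0,-0.008,0,0],[0.2,0,-0.014,0,0]]]' | grep -E "ee_pos|contact"
python3 -m jog '[[[0.2,-0.027,0,0.0013,0],[0.2,-0.053,0,0.0053,0]]]' | grep -E "ee_pos|contact"
python3 -m jog '[[[0.2,-0.02,0,0.005,0]]]' | grep -E "ee_pos|contact"
```

```text
ee_pos: [0.5682, -0.0508, 0.0903]
contact_force: [-4.7, -1.0, -6.2]
ee_pos: [0.5685, -0.0558, 0.09]
contact_force: [-9.2, 5.4, 2.2]
ee_pos: [0.5687, -0.0589, 0.0894]
contact_force: [-8.8, 5.3, 4.7]
```

```bash
python3 -m jog '[[[0.2,0,0,0,0]]]' | grep -E "ee_pos|contact"
python3 -m jog '[[[0.2,-0.013,0,0.004,0],[0.2,-0.013,0,0.004,0]]]' | grep -E "ee_pos|contact"
```

```text
ee_pos: [0.5687, -0.0595, 0.0894]
contact_force: [-8.5, 4.2, 1.9]
ee_pos: [0.5688, -0.0614, 0.0889]
contact_force: [-9.6, 4.2, 3.3]
```

```bash
python3 -m jog '[[[0.2,-0.018,-0.005,0.0067,0],[0.2,-0.034,-0.005,0.014,0],[0.2,-0.05,-0.005,0.023,0],[0.2,-0.0646,-0.005,0.0323,0]]]' | grep -E "ee_pos|contact"
python3 -m jog '[[[0.2,-0.021,0,0.016,0],[0.2,-0.0407,0,0.0343,0]]]' | grep -E "ee_pos|contact"
```

```text
ee_pos: [0.5693, -0.0715, 0.0847]
contact_force: [-8.5, 2.0, 6.9]
ee_pos: [0.5697, -0.0785, 0.0797]
contact_force: [-9.0, 2.1, 9.0]
```

```bash
python3 -m jog '[[[0.2,-0.0175,0,0.0202,0],[0.2,-0.0331,0,0.0417,0],[0.2,-0.0464,0,0.0648,0],[0.2,-0.0464,0,0.0648,0]]]' | grep -E "ee_pos|contact|width|grip"
```

```text
ee_pos: [0.5701, -0.087, 0.0697]
contact_force: [-8.8, -1.6, 5.3]
width: 0.0177
grip_force: 24.4
```

```bash
python3 -m jog '[[[0.2,0,-0.012,0,0],[0.25,0,-0.012,0,0],[0.33,0,-0.012,0,0],[0.36,0,-0.012,0,0],[0.36,0,-0.012,0,0]]]' | grep -E "ee_pos|contact|width|grip"
python3 -m jog '[[[0.36,0,0,-0.08,0],[0.36,0,0,-0.2,0],[0.36,0,0,-0.5,0],[0.36,0,0,-0.9,0],[0.36,0,0,-0.9,0]]]' | grep -E "ee_pos|contact|width|grip"
python3 - <<'E'
from h import *
P=np.load("P.npy")
for n in ("scene","top"):
    c=arm.read_camera(n);L=arm.landmark_of(n,"knob_grip")
    print(n,[(np.round(l["location"],1).tolist(),round(l["conf"],2)) for l in L[:2]],[np.round(proj(c,j2w(P,(5,-78-40*np.sin(t),46+40*np.cos(t)))),1).tolist() for t in (0,.6,.8,1.1)])
    # dark knob blob near there
    g=c["pixels"].max(2);u=proj(c,j2w(P,(5,-112,65))).astype(int);w=g[u[1]-12:u[1]+12,u[0]-12:u[0]+12]<60
    yy,xx=np.nonzero(w);print("dark",len(xx),(xx.mean()+u[0]-12,yy.mean()+u[1]-12) if len(xx) else None)
    for nm in("oil_bottle","brush"):
        L=arm.landmark_of(n,nm);print(nm,[np.round(l["location"],1).tolist() for l in L[:1]])
togo((0,-78,200))
E
```

```text
ee_pos: [0.5704, -0.0862, 0.0699]
contact_force: [0.1, 0.2, -1.1]
width: 0.0308
grip_force: 0.0
ee_pos: [0.5738, -0.0863, 0.2111]
contact_force: [-0.2, -0.4, 0.0]
width: 0.031
grip_force: 0.0
scene [([264.7, 184.6], 0.4)] [[261.0, 182.2], [265.0, 180.9], [266.0, 181.4], [267.1, 183.1]]
dark 16 (np.float64(267.0), np.float64(181.5))
oil_bottle [[310.0, 183.5]]
brush [[290.1, 170.6]]
top [([300.9, 185.4], 0.65)] [[289.6, 184.2], [297.1, 184.3], [299.1, 184.5], [301.1, 185.1]]
dark 121 (np.float64(304.5289256198347), np.float64(180.5702479338843))
oil_bottle []
brush [[359.5, 181.9]]
t 24.575 tcp jig [   5.4 -113.9  203.8] row [ 0.239 -0.036  0.026] turn 0.0 tilt -1.0 F [-0.   1.   0.1] w 0.0308 g 0.0
```

```bash
python3 -c "
from station import arm
print(arm.finish_job())"
```

```text
the job is handed in; nothing more can be done
None
```

The job is handed in, but `finish_job()` gave no verdict: the bar is down, the bolt was pushed until I felt its stop (about 75 mm of travel), the knob reads about 1.1 rad down in the notch, and the gripper is clear above the jig.

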